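# Level the bag sealer's packing shelf

### The job

The bag sealer's packing shelf sags towards its levelling foot. Stand the spirit level on the middle of the shelf, lying along the shelf's long side (pointing at the sealer, either way round), let go of it, and then turn the foot's round knob until the bubble sits centred between the lines. Finally press down on the middle of the level with about 10 newtons and finish while still pressing, the bubble still centred, so that a colleague can lock the foot; never lean hard on the level, and leave the other things on the table where they are.

Things in the scene. Friction and masses are not known exactly. Their poses are not given: they have to be found in the camera images.
- stand: Blue bag sealer with its packing-shelf frame, one fixed unit, origin on the table under the shelf's middle. In its own axes: the sealer (300 long along x, up to 175 high) fills y from +150 to +245; the shelf (170 along x, 260 along y) spans y from -130 to +130, its top 90 above the table when level; the levelling-foot knob stands at x 0, y -200. A 30-wide, 8-high base bar runs on the table along y under the shelf to the foot. (lengths in mm)
- shelf_mid (a point): Middle of the metal shelf's top face (170 x 260, 6 thick). Its axes turn and tilt with the shelf: y points along the 260 length towards the sealer, z out of the top face. The shelf is hinged at the sealer side (hinge line along its x, 135 from this point towards +y) and carried by the levelling foot at the other end. At the start the foot end (-y) is always too low, by 0.02 to 0.042 rad, the amount unknown. (lengths in mm)
- shelf: The shelf itself (same part as shelf_mid), origin on its hinge line; same axes. (lengths in mm)
- knob_grip (a point): Centre of the levelling foot's black knurled round knob, an upright cylinder 38 mm across and 32 high, from 20 below this point to 12 above, on a 20-thick post. It turns in place about the vertical, at one height. Clockwise from above raises the shelf's foot end by 0.03 rad of tilt per rad of turn. It takes about 0.2 N m, stays where it is left and has 1.2 rad of travel past level.
- level_mid (a point): Centre (half-way up) of the spirit level: aluminium bar 200 long (its x), 28 wide (y), 40 high (z), about 0.3 kg, loose, black end caps, lying upright on the table at the start. It has a vial window in its top face towards its +x end only; its middle is plain and can be gripped or pressed. (lengths in mm)
- level: The same level, origin in the middle of its underside (20 below level_mid); same axes. (lengths in mm)
- vial_mid (a point): Middle of the vial, in the level's top face, 60 from level_mid towards +x; same axes as the level. Yellow-green window 60 x 14 with a thin black line 9.8 to either side of this point. (lengths in mm)
- bubble (a point): Middle of the pale bubble, 13 long. It runs along the vial (level's x) to the higher end, 0.45 mm per 0.001 rad of tilt, and takes about a second to settle; centred when its x from vial_mid in the level's axes is 0. (lengths in mm)
- spacer_bar: Bystander: plain aluminium bar without a vial, 180 x 30 x 20. Origin in the middle of its underside. Leave it alone. (lengths in mm)
- bowl: Bystander: steel bowl, 120 across, 50 high. Origin in the middle of its underside. Leave it alone. (lengths in mm)
- cup: Bystander: white cup, 66 across, 75 high. Origin in the middle of its underside. Leave it alone. (lengths in mm)
- soy: Bystander: amber bottle, 56 across, 150 high. Origin in the middle of its underside. Leave it alone. (lengths in mm)
- label_roll: Bystander: paper label roll lying flat, 80 across, 35 high. Origin in the middle of its underside. Leave it alone. (lengths in mm)
- scraper: Bystander: dough scraper lying flat, 120 x 100 x 22. Origin in the middle of its underside. Leave it alone. (lengths in mm)

How it is judged:
On the way, in this order (a step that is already met when the one before it is completed fails the run):
1. the level lies flat along the middle of the shelf, let go (x of level_mid in the frame of shelf_mid between -0.055 and 0.055 m and y of level_mid in the frame of shelf_mid between -0.025 and 0.025 m and z of level_mid in the frame of shelf_mid between 0.014 and 0.026 m and angle between the x axis of level_mid and the y axis of shelf_mid, either way round below 0.15 rad and angle between the z axis of level_mid and the z axis of shelf_mid, either way round below 0.012 rad and contact force between the fingers and level below 0.5 N), for 1 s.
2. the foot has been turned until the bubble is centred, the level lying free on the shelf (all of step 1 and x of bubble in the frame of vial_mid between -0.0035 and 0.0035 m and angle between shelf_mid's own z axis and vertical below 0.01 rad), for 0.3 s.
At the end, for the whole second after the job is handed in: Level flat (0.012 rad) on the shelf, within 55 mm across, 25 mm along and 0.15 rad of its middle line; bubble within 3.5 mm of the vial's middle, shelf within 0.010 rad of level; the gripper still presses on the level with 3 to 30 N, and the level bears on the shelf with over 6.5 N (x of level_mid in the frame of shelf_mid between -0.055 and 0.055 m and y of level_mid in the frame of shelf_mid between -0.025 and 0.025 m and z of level_mid in the frame of shelf_mid between 0.014 and 0.026 m and angle between the x axis of level_mid and the y axis of shelf_mid, either way round below 0.15 rad and angle between the z axis of level_mid and the z axis of shelf_mid, either way round below 0.012 rad and x of bubble in the frame of vial_mid between -0.0035 and 0.0035 m and angle between shelf_mid's own z axis and vertical below 0.01 rad and contact force between level and shelf above 6.5 N and contact force between the fingers and level between 3 and 30 N and linear speed of level below 0.02 m/s); the arm keeps its last pose, push and grip.
It fails at once if the level is leaned on or banged onto the shelf with more than 45 N (contact force between level and shelf above 45 N).
It fails at once if a bystander is moved more than 40 mm (distance of any of spacer_bar, bowl, cup, soy, label_roll, scraper from where it was at the start of the episode above 0.04 m).
It also fails if it takes over 70 s, if anything falls off the work surface, if the arm or the gripper's body presses on something with over 40 N, if the wrist force passes 120 N, or if a joint passes its speed limit or range.

### The arm

A 6-joint arm with a two-finger parallel gripper is mounted at the origin on the work surface. World frame = base frame: x ahead of the robot, y to its left, z up, the work surface at z = 0. Lengths are in m, angles in rad, forces in N, time in s.
With the tool pointing down it reaches from about 0.2 to 0.875 m from the base axis. Payload 3.4 kg.
Tool frame: the origin (TCP) lies midway between the tips of the shut fingers; the grasp point (between the pads) lies 19 mm behind it; z points along the fingers, x is the direction in which the jaws open and shut, and the axes are right-handed (so a half turn about z gives the same grasp; the last joint's range is limited). The gripper opens to 94 mm and grips with 3 to 60 N. Pads are 16 mm wide; open, the fingers measure 119 mm over their backs; the gripper's body (75 mm by 177 mm) begins 78 mm behind the grasp point.
Start: joints at [1.006, 0.276, 1.505, -0, 1.361, -0.121], TCP at [0.247, 0.519, 0.205] pointing down, gripper open.
Joint ranges: [-2.89, 2.89], [-0.75, 2.08], [0.22, 2.7], [-1.18, 4.32], [0.11, 2.71], [-2.7, 2.7]. Speed limits (rad/s): [2.57, 2.57, 3.14, 3.14, 3.14, 3.14].

### API

Orientations are given as a unit quaternion [x, y, z, w].
In Python, from station import arm, cams gives the robot as it stands.
- The arm moves only by the tool carry_out, never from a script. Its argument "deltas" is a list of rows, each a list of 2 entries, a list of its own where there are three numbers: the shift along the tool's x, y, z scaled (see below), then the turn, a rotation vector about the tool's x, y, z scaled (see below). In form: [[[tx, ty, tz], [ax, ay, az]], ...]. A call has exactly 10 rows; each row shifts and turns the commanded pose from where the row before left it, along the tool's axes as they then stand; what a row does not reach is not made up. The controller multiplies each number of a shift by 0.04 m and each number of a turn by 0.15 rad. A row lasts 1/10 s, in which the tool goes at most 50 mm and 8.59 degrees, less where a joint would pass 70% of its speed; a pose out of reach is approached as far as the arm can. A call with a number of a shift or a turn outside -1 to 1 is refused whole. A call with a gripper value outside its range is refused whole. "jaw" is the gripper command: -1 is fully open, 1 is shut, values between are in proportion, set as the call begins (left out, the last holds). The fingers move at their own pace and stop on an object; "force" is the grip in N (left out, the last holds). Time passes only in rows, so rows that do not move let the fingers close, or fill a call up. It gives the time, the measured TCP pose, the force and the opening at its end, in the units of the state.
- arm.state(): the state, without advancing time (a new reading comes with each control period).
- cams.get_image(name): name is "side" or "top"; returns the picture (480x640x3 uint8, red, green, blue); there is no depth.
- cams.calibration(name): a dict with "camera_matrix" (3x3 intrinsics, pixels), "R" (3x3) and "t" (3): a world point X has camera coordinates R X + t. Camera axes: x right, y down, z forward; pixel columns grow to the right and rows downward; lengths in m; the calibration is good to about 2 mm. A picture is of the moment at which its call begins. calibration takes no time and is no camera call.
- arm.job_done(): hands the job in, once; it reports no verdict.
Trained networks look in the newest picture that a camera, given by its name, has taken for a name from the list of things; names that differ only in an ending like _2 or _b are one class to them, and where a whole thing is asked for, a point or a joint stands for the part that bears it (a point fixed in the world has none). Each returns a list of dicts, best first, with "score" (0 to 1); they miss things now and then, are a little off and sometimes report something else, mostly with a low value. They report only what shows in the picture. A call takes as long as a camera call.
- cams.spot_in(camera, target): "location" ([column, row] in pixels, amid what is visible of it).
- cams.trace(camera, target): "region" (480x640 bool, what is visible of it) and "location" ([column, row] in pixels, amid what is visible of it).
The state is a dict: "time_s": time; "joints": joint angles; "qd": joint speeds; "effort": joint torques, N m; "ee_pos": TCP position; "eef_rot": TCP orientation; "ft_force": force on the tool from outside, world axes, zero at the start; "torque": the same for the moment, N m; "opening": opening from 0.0 (shut) to 1.0 (fully open).
Only numpy, scipy, OpenCV 4.12 (cv2) and the standard library are available. Lean on these libraries where they do the work, as an engineer would, in place of code of your own. Each camera call takes 0.05 s, during which the arm holds its last target. There are 200 camera calls.

## Working session

There is one attempt and no reset: what is moved stays moved. The work goes in short steps, Python scripts to look and compute and a tool call to move; the robot and the scene stay as the last step left them, time stands still between calls to the robot, and variables do not carry over. Pictures are saved under pics/ and viewed, about 8 in all and at most 12, crops included, and the job is handed in when it is done.

Besides the shell and the picture viewer there is one more tool, called after "Request:" as name(argument=value, ...) on one line, values as JSON. carry_out: Moves the arm, as the interface text tells. Shifts and turns lie within -1 to 1; 1 stands for 0.04 m of shift or 0.15 rad of turn. Its arguments: {"type":"object","properties":{"deltas":{"type":"array"},"jaw":{"type":"number"},"force":{"type":"number"}},"required":["deltas"]}

```bash
ls; mkdir -p pics; python3 - <<'E'
from station import arm,cams
import cv2,numpy as np
for n in("side","top"):
    im=cams.get_image(n);cv2.imwrite(f"pics/{n}0.png",im[:,:,::-1])
    c=cams.calibration(n);print(n,np.round(c["camera_matrix"],1).tolist(),np.round(c["R"],4).tolist(),np.round(c["t"],4).tolist())
    for k in("level","level_mid","vial_mid","bubble","shelf_mid","knob_grip","spacer_bar"):
        r=cams.spot_in(n,k);print(n,k,[(np.round(q["location"],1).tolist(),round(q["score"],2)) for q in r[:3]])
print(arm.state())
E
```

```text
pics
side [[499.9, 0.0, 320.5], [0.0, 499.9, 233.2], [0.0, 0.0, 1.0]] [[0.962, -0.2724, -0.0163], [-0.1903, -0.6267, -0.7557], [0.1956, 0.7301, -0.6547]] [-0.5017, 0.0889, 1.0489]
side level [([356.9, 333.9], 0.6), ([323.2, 184.4], 0.36)]
side level_mid [([353.9, 335.2], 0.65)]
side vial_mid [([356.0, 335.1], 0.55)]
side bubble []
side shelf_mid [([321.8, 186.2], 0.93), ([357.1, 336.7], 0.41)]
side knob_grip [([338.7, 228.4], 0.72)]
side spacer_bar [([343.3, 424.7], 0.69), ([326.4, 187.0], 0.6), ([357.4, 335.7], 0.55)]
top [[442.6, 0.0, 317.9], [0.0, 442.6, 237.6], [0.0, 0.0, 1.0]] [[-0.0071, -0.9999, -0.0111], [-0.9872, 0.0087, -0.1593], [0.1594, 0.0098, -0.9872]] [-0.0996, 0.5286, 0.8548]
top level []
top level_mid [([430.3, 251.3], 0.85)]
top vial_mid [([428.8, 251.4], 0.79)]
top bubble [([434.6, 152.1], 0.64)]
top shelf_mid [([233.9, 226.5], 0.73)]
top knob_grip [([330.4, 231.8], 0.95)]
top spacer_bar [([500.1, 285.7], 0.91), ([458.9, 362.1], 0.29)]
{'time_s': 0.8, 'joints': array([ 1.00600024e+00,  2.75854418e-01,  1.50488259e+00, -4.43761069e-06,
        1.36068858e+00, -1.20996644e-01]), 'qd': array([-0.0018138 ,  0.00032444,  0.00064952,  0.00049497, -0.00082787,
       -0.00021766]), 'effort': array([ 7.17483954e-05, -4.04405379e+01, -2.37483662e+01,  6.99913502e-02,
        2.47943646e-02, -2.97498900e-05]), 'ee_pos': array([0.24691925, 0.51933448, 0.20552598]), 'eef_rot': array([ 8.45391355e-01,  5.34147405e-01,  7.64154327e-05, -3.38073827e-05]), 'ft_force': array([-0.00085058, -0.11237019, -0.35042847]), 'torque': array([ 0.02840547, -0.00711304,  0.01912097]), 'opening': 1.000909645089873}
```

View pics/top0.png

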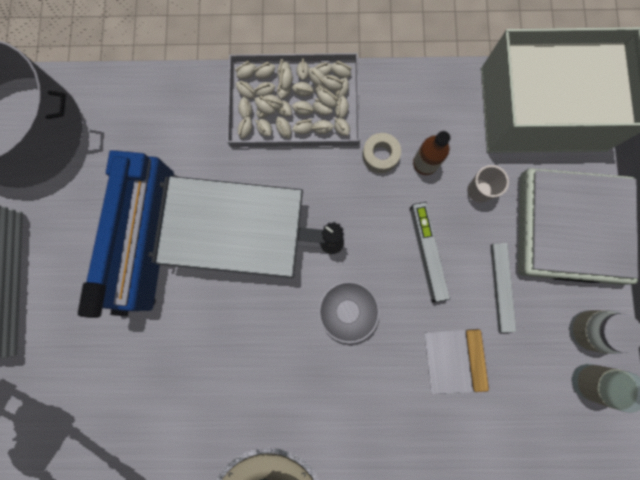

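View pics/side0.png

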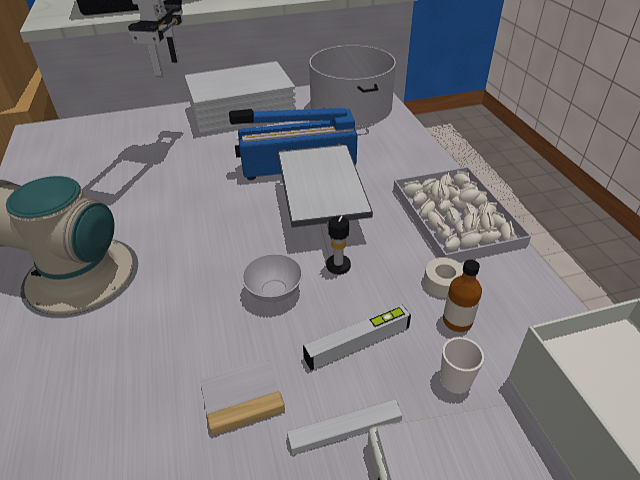

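The top view shows the level from about (420,205) at the vial end to (441,300). The shelf's corners are near (170,178), (302,188), (294,276) and (158,262), and the knob is at (332,237). The side view agrees. Next I'll fit box models to the traced regions.

```bash
cat > h.py <<'E'
import numpy as np,cv2
from station import arm,cams
from scipy.optimize import minimize
from scipy.spatial.transform import Rotation as Rot
C={n:cams.calibration(n) for n in("side","top")}
def proj(n,P):
    c=C[n];q=(np.asarray(P,float)@np.array(c["R"]).T+c["t"])@np.array(c["camera_matrix"]).T
    return q[:,:2]/q[:,2:]
def ray(n,px,z):
    c=C[n];R=np.array(c["R"]);o=-R.T@c["t"];d=R.T@np.linalg.solve(np.array(c["camera_matrix"]),[*px,1])
    return o+d*(z-o[2])/d[2]
def hull(n,P,s=3):
    m=np.zeros((480*s,640*s),np.uint8);q=cv2.convexHull((proj(n,P)*s+(s-1)/2).astype(np.float32))
    cv2.fillConvexPoly(m,np.round(q*16).astype(np.int32),1,shift=4)
    return cv2.resize(m.astype(np.float32),(640,480),interpolation=cv2.INTER_AREA)
def box(x,y,z):return np.array([[a,b,c] for a in x for b in y for c in z])
def fit(masks,pts,p0,sc):
    def f(u):
        v=0
        for n,m in masks.items():
            h=hull(n,pts(p0+u*sc));v+=1-np.minimum(h,m).sum()/np.maximum(h,m).sum()
        return v
    best=None
    u=np.zeros(len(p0))
    for k in range(2):
        S=np.vstack([u,u+np.eye(len(u))*(1-.6*k)])
        r=minimize(f,u,method="Nelder-Mead",options=dict(initial_simplex=S,xatol=.005,fatol=1e-5,maxfev=250));u=r.x
    return p0+u*sc,r.fun
def trace(n,*names,new=True):
    if new:cams.get_image(n)
    for k in names:
        r=cams.trace(n,k)
        if r:return r[0]["region"].astype(np.float32),r[0]["score"],k
def levelpts(p):  # x,y,yaw (of level x)
    return box((-.1,.1),(-.014,.014),(0,.04))@Rot.from_euler('z',p[2]).as_matrix().T+[p[0],p[1],0]
def shelfpts(p,bx=box((-.085,.085),(-.265,-.005),(-.006,0))): # stand x,y,yaw, tilt
    P=bx@Rot.from_euler('x',p[3]).as_matrix().T+[0,.135,.09]
    return P@Rot.from_euler('z',p[2]).as_matrix().T+[p[0],p[1],0]
E
python3 - <<'E'
from h import *
ms={};sh={}
for n in("side","top"):
    m,s,k=trace(n,"level_mid","level","vial_mid");print(n,k,s,m.sum(),np.argwhere(m).min(0),np.argwhere(m).max(0));ms[n]=m
    m,s,k=trace(n,"shelf_mid","shelf",new=False);print(n,k,s,m.sum(),np.argwhere(m).min(0),np.argwhere(m).max(0));sh[n]=m
a,b=ray("top",(421,210),.04),ray("top",(439,295),.04)
p0=np.array([*(a+b)[:2]/2,np.arctan2(*(a-b)[1::-1])])
p,v=fit(ms,levelpts,p0,np.array([.01,.01,.05]));print("level",p0,p,v)
a,b=ray("top",(164,220),.09),ray("top",(298,232),.09);print(a,b)
p0=np.array([*(a+b)[:2]/2,np.arctan2(*(a-b)[1::-1])-np.pi/2,.03])
p,v=fit(sh,shelfpts,p0,np.array([.01,.01,.05,.02]));print("shelf",p0,p,v)
print({n:fit({n:sh[n]},shelfpts,p0,np.array([.01,.01,.05,.02])) for n in sh})
m,s,k=trace("top","knob_grip");m2,s2,k=trace("side","knob_grip")
for n,q in(("top",m),("side",m2)):print(n,q.sum(),np.argwhere(q).min(0),np.argwhere(q).max(0))
print("knob from stand",p[:2]+Rot.from_euler('z',p[2]).as_matrix()[:2,:2]@[0,-.2],"from top px",ray("top",(330.4,231.8),.06),ray("top",(332,228),.085))
for k in("bowl","cup","soy","label_roll","scraper","spacer_bar"):
    r=cams.spot_in("top",k);
    if r:print(k,ray("top",r[0]["location"],.03).round(3))
E
```

```text
side level_mid 0.62 2832.0 [306 303] [369 410]
side shelf_mid 0.77 5809.0 [147 278] [249 372]
top level_mid 0.76 1827.0 [202 409] [301 448]
top shelf_mid 0.63 12498.0 [176 156] [277 324]
level [ 0.49711377 -0.32908585  0.16065427] [ 0.49845354 -0.32956092  0.18701625] 0.15516245365142822
[0.55721256 0.19327899 0.09      ] [ 0.53130275 -0.06619326  0.09      ]
shelf [ 0.54425765  0.06354287 -0.09952587  0.03      ] [ 0.5445049   0.06620114 -0.10613803  0.06236706] 0.13613009452819824
{'side': (array([ 0.5437027 ,  0.06678882, -0.11321256,  0.06449692]), np.float64(0.07110607624053955)), 'top': (array([ 0.5436559 ,  0.06453062, -0.11549005, -0.04462821]), np.float64(0.052685320377349854))}
top 348.0 [223 322] [244 341]
side 394.0 [217 328] [238 348]
knob from stand [ 0.52331713 -0.13267339] from top px [ 0.53637605 -0.12896407  0.06      ] [ 0.53943385 -0.13166864  0.085     ]
bowl [ 0.383 -0.166  0.03 ]
cup [ 0.644 -0.458  0.03 ]
soy [ 0.708 -0.345  0.03 ]
label_roll [ 0.726 -0.244  0.03 ]
scraper [ 0.284 -0.374  0.03 ]
spacer_bar [ 0.43  -0.466  0.03 ]
```

```bash
python3 - <<'E'
from h import *
ms={n:trace(n,"knob_grip")[0] for n in("side","top")}
t=np.linspace(0,2*np.pi,24)
cyl=np.array([[.019*np.cos(a),.019*np.sin(a),z] for a in t for z in(-.02,.012)])
for z in(.06,.08):
  p,v=fit(ms,lambda p:cyl+p,np.array([.525,-.133,z]),np.array([.01,.01,.01]));print(p,v)
s=arm.state();R=Rot.from_quat(s["eef_rot"]).as_matrix()
print(s["time_s"],R.round(3).tolist())
print("to level tool axes", R.T@(np.array([.498,-.330,.15])-s["ee_pos"]))
E
```

```text
[ 0.52351795 -0.13116973  0.11330642] 0.19424408674240112
[ 0.52350165 -0.13117367  0.11352602] 0.19251006841659546
1.8 [[0.429, 0.903, 0.0], [0.903, -0.429, 0.0], [0.0, 0.0, -1.0]]
to level tool axes [-0.65926015  0.59141728  0.05544717]
```

Request:
carry_out(deltas=[[[-0.55, 0.493, -0.25], [0, 0, 0]], [[-0.55, 0.493, -0.25], [0, 0, 0]], [[-0.55, 0.493, -0.25], [0, 0, 0]], [[-0.55, 0.493, -0.25], [0, 0, 0]], [[-0.55, 0.493, -0.25], [0, 0, 0]], [[-0.55, 0.493, -0.25], [0, 0, 0]], [[-0.55, 0.493, -0.25], [0, 0, 0]], [[-0.55, 0.493, -0.25], [0, 0, 0]], [[-0.55, 0.493, -0.25], [0, 0, 0]], [[-0.55, 0.493, -0.25], [0, 0, 0]]], jaw=-1)

```text
time_s: 2.8
ee_pos: [0.3306, 0.2348, 0.3061]
eef_rot: [0.845, 0.534, 0.0, 0.0]
ft_force: [0.8, -0.4, -0.1]
opening: 1.0
```

Request:
carry_out(deltas=[[[-0.55, 0.493, 0], [0, 0, 0]], [[-0.55, 0.493, 0], [0, 0, 0]], [[-0.55, 0.493, 0], [0, 0, 0]], [[-0.55, 0.493, 0], [0, 0, 0]], [[-0.55, 0.493, 0], [0, 0, 0]], [[-0.55, 0.493, 0], [0, 0, 0]], [[-0.55, 0.493, 0], [0, 0, 0]], [[-0.55, 0.493, 0], [0, 0, 0]], [[-0.55, 0.493, 0], [0, 0, 0]], [[-0.55, 0.493, 0], [0, 0, 0]]])

```text
time_s: 3.8
ee_pos: [0.4143, -0.0486, 0.3056]
eef_rot: [0.845, 0.534, 0.0, 0.0]
ft_force: [-0.1, 0.9, -0.0]
opening: 1.001
```

Request:
carry_out(deltas=[[[-0.55, 0.493, 0.39], [0, 0, 0]], [[-0.55, 0.493, 0.39], [0, 0, 0]], [[-0.55, 0.493, 0.39], [0, 0, 0]], [[-0.55, 0.493, 0.39], [0, 0, 0]], [[-0.55, 0.493, 0.39], [0, 0, 0]], [[-0.55, 0.493, 0.39], [0, 0, 0]], [[-0.55, 0.493, 0.39], [0, 0, 0]], [[-0.55, 0.493, 0.39], [0, 0, 0]], [[-0.55, 0.493, 0.39], [0, 0, 0]], [[-0.55, 0.493, 0.39], [0, 0, 0]]])

```text
time_s: 4.8
ee_pos: [0.4981, -0.332, 0.1488]
eef_rot: [0.845, 0.534, 0.0, 0.0]
ft_force: [-0.3, 0.2, -0.5]
opening: 1.003
```

Request:
carry_out(deltas=[[[0, 0, 0], [0, 0, 0.84]], [[0, 0, 0], [0, 0, 0.84]], [[0, 0, 0], [0, 0, 0.84]], [[0, 0, 0], [0, 0, 0.84]], [[0, 0, 0], [0, 0, 0.84]], [[0, 0, 0], [0, 0, 0.84]], [[0, 0, 0], [0, 0, 0.84]], [[0, 0, 0], [0, 0, 0.84]], [[0, 0, 0], [0, 0, 0.84]], [[0, 0, 0], [0, 0, 0.84]]])

```text
time_s: 5.8
ee_pos: [0.4978, -0.3307, 0.1494]
eef_rot: [0.998, -0.069, -0.0, -0.0]
ft_force: [-0.4, 0.8, 0.3]
opening: 0.998
```

Request:
carry_out(deltas=[[[0, 0, 0], [0, 0, 0.84]], [[0, 0, 0], [0, 0, 0.84]], [[0, 0, 0], [0, 0, 0.84]], [[0, 0, 0], [0, 0, 0.84]], [[0, 0, 0], [0, 0, 0.84]], [[0, 0, 0], [0, 0, 0.84]], [[0, 0, 0], [0, 0, 0.84]], [[0, 0, 0], [0, 0, 0.84]], [[0, 0, 0], [0, 0, 0.84]], [[0, 0, 0], [0, 0, 0.84]]])

```text
time_s: 6.8
ee_pos: [0.4978, -0.3308, 0.1494]
eef_rot: [0.765, -0.644, -0.0, -0.0]
ft_force: [-0.4, -0.4, -0.6]
opening: 1.0
```

Request:
carry_out(deltas=[[[0, 0, 0.5], [0, 0, 0]], [[0, 0, 0.5], [0, 0, 0]], [[0, 0, 0.5], [0, 0, 0]], [[0, 0, 0.5], [0, 0, 0]], [[0, 0, 0.5], [0, 0, 0]], [[0, 0, 0.4], [0, 0, 0]], [[0, 0, 0.3], [0, 0, 0]], [[0, 0, 0.2], [0, 0, 0]], [[0, 0, 0.1], [0, 0, 0]], [[0, 0, 0], [0, 0, 0]]])

```text
time_s: 7.8
ee_pos: [0.4978, -0.3308, 0.0093]
eef_rot: [0.767, -0.642, -0.0, -0.0]
ft_force: [1.0, -0.1, -0.1]
opening: 1.001
```

Request:
carry_out(deltas=[[[0, 0, 0], [0, 0, 0]], [[0, 0, 0], [0, 0, 0]], [[0, 0, 0], [0, 0, 0]], [[0, 0, 0], [0, 0, 0]], [[0, 0, 0], [0, 0, 0]], [[0, 0, 0], [0, 0, 0]], [[0, 0, 0], [0, 0, 0]], [[0, 0, 0], [0, 0, 0]], [[0, 0, 0], [0, 0, 0]], [[0, 0, 0], [0, 0, 0]]], jaw=1, force=25)

```text
time_s: 8.8
ee_pos: [0.4978, -0.3306, 0.0094]
eef_rot: [0.767, -0.642, -0.0, -0.0]
ft_force: [0.4, 0.5, 0.5]
opening: 0.296
```

Request:
carry_out(deltas=[[[0, 0, -0.1], [0, 0, 0]], [[0, 0, -0.3], [0, 0, 0]], [[0, 0, -0.6], [0, 0, 0]], [[0, 0, -0.7], [0, 0, 0]], [[0, 0, -0.7], [0, 0, 0]], [[0, 0, -0.7], [0, 0, 0]], [[0, 0, -0.7], [0, 0, 0]], [[0, 0, -0.7], [0, 0, 0]], [[0, 0, -0.7], [0, 0, 0]], [[0, 0, -0.3], [0, 0, 0]]])

```text
time_s: 9.8
ee_pos: [0.4987, -0.3315, 0.2331]
eef_rot: [0.767, -0.642, 0.003, 0.0]
ft_force: [0.7, 0.2, -2.9]
opening: 0.295
```

```bash
python3 - <<'E'
from h import *
for n in("top","side"):cv2.imwrite(f"pics/{n}1.png",cams.get_image(n)[:,:,::-1])
s=arm.state();R=Rot.from_quat(s["eef_rot"]).as_matrix()
print(s["ee_pos"],s["opening"]*94,s["ft_force"])
print("to shelf in tool axes now",R.T@(np.array([.5445,.066,s["ee_pos"][2]])-s["ee_pos"]))
a=cv2.imread("pics/top1.png");b=cv2.imread("pics/side1.png")
cv2.imwrite("pics/c1.png",np.hstack([a[100:400,240:540],b[150:450,200:500]]))
E
```

```text
[ 0.49855811 -0.33138487  0.23166567] 27.634070809648986 [-0.20414708  0.09468553 -3.87956129]
to shelf in tool axes now [-0.38298642 -0.11552441 -0.00095086]
```

View pics/c1.png

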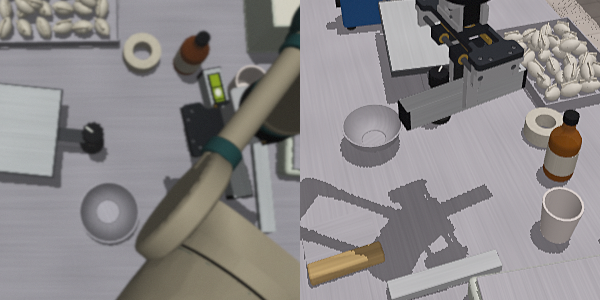

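Request:
carry_out(deltas=[[[-0.3, -0.1, 0], [0, 0, 0]], [[-0.5, -0.15, 0], [0, 0, 0]], [[-0.5, -0.15, 0], [0, 0, 0]], [[-0.5, -0.15, 0], [0, 0, 0]], [[-0.5, -0.15, 0], [0, 0, 0]], [[-0.5, -0.15, 0], [0, 0, 0]], [[-0.5, -0.15, 0], [0, 0, 0]], [[-0.5, -0.15, 0], [0, 0, 0]], [[-0.5, -0.15, 0], [0, 0, 0]], [[-0.5, -0.15, 0], [0, 0, 0]]])

```text
time_s: 10.9
ee_pos: [0.5195, -0.1292, 0.2272]
eef_rot: [0.767, -0.641, -0.002, 0.0]
ft_force: [-0.1, -0.6, -2.4]
opening: 0.295
```

Request:
carry_out(deltas=[[[-0.5, -0.15, 0], [0, 0, 0]], [[-0.5, -0.15, 0], [0, 0, 0]], [[-0.5, -0.15, 0], [0, 0, 0]], [[-0.5, -0.15, 0], [0, 0, 0]], [[-0.5, -0.15, 0], [0, 0, 0]], [[-0.5, -0.15, 0], [0, 0, 0]], [[-0.5, -0.15, 0], [0, 0, 0]], [[-0.5, -0.15, 0], [0, 0, 0]], [[-0.5, -0.15, 0], [0, 0, 0]], [[-0.275, -0.09, 0], [0, 0, 0]]])

```text
time_s: 11.9
ee_pos: [0.5422, 0.0689, 0.2275]
eef_rot: [0.768, -0.641, -0.002, 0.001]
ft_force: [-0.2, -1.0, -2.6]
opening: 0.294
```

Request:
carry_out(deltas=[[[0, 0, 0], [0, 0, -0.859]], [[0, 0, 0], [0, 0, -0.859]], [[0, 0, 0], [0, 0, -0.859]], [[0, 0, 0], [0, 0, -0.859]], [[0, 0, 0], [0, 0, -0.859]], [[0, 0, 0], [0, 0, -0.859]], [[0, 0, 0], [0, 0, -0.859]], [[0, 0, 0], [0, 0, -0.859]], [[0, 0, 0], [0, 0, -0.859]], [[0, 0, 0], [0, 0, -0.859]]])

```text
time_s: 12.9
ee_pos: [0.5427, 0.0667, 0.2281]
eef_rot: [0.999, -0.05, -0.001, 0.0]
ft_force: [-0.4, 0.3, -4.0]
opening: 0.295
```

Request:
carry_out(deltas=[[[0, 0, 0], [0.2, 0, 0]], [[0, 0, 0.2], [0, 0, 0]], [[0, 0, 0.4], [0, 0, 0]], [[0, 0, 0.5], [0, 0, 0]], [[0, 0, 0.5], [0, 0, 0]], [[0, 0, 0.4], [0, 0, 0]], [[0, 0, 0.3], [0, 0, 0]], [[0, 0, 0.2], [0, 0, 0]], [[0, 0, 0], [0, 0, 0]], [[0, 0, 0], [0, 0, 0]]])

```text
time_s: 13.9
ee_pos: [0.5445, 0.0696, 0.1297]
eef_rot: [0.999, -0.052, 0.001, -0.015]
ft_force: [-0.8, -0.5, -2.7]
opening: 0.298
```

```bash
python3 - <<'E'
from h import *
s=arm.state();r=Rot.from_quat(s["eef_rot"]);R=r.as_matrix()
print(s["ee_pos"],R.round(3).tolist(),s["opening"]*94,s["ft_force"])
print("off",R.T@(np.array([.5445,.066,s["ee_pos"][2]])-s["ee_pos"]))
b=cams.get_image("side");a=cams.get_image("top")
o=np.hstack([a[120:320,80:380],b[80:280,220:480]])
cv2.imwrite("pics/c2.png",cv2.resize(o[:,:,::-1],None,fx=1.4,fy=1.4))
E
```

```text
[0.54449842 0.06964553 0.12974638] [[0.995, -0.104, 0.004], [-0.104, -0.994, 0.03], [0.001, -0.03, -1.0]] 27.967032951701736 [-0.79405387 -0.53208735 -2.68551578]
off [ 0.000382    0.00362383 -0.0001086 ]
```

View pics/c2.png

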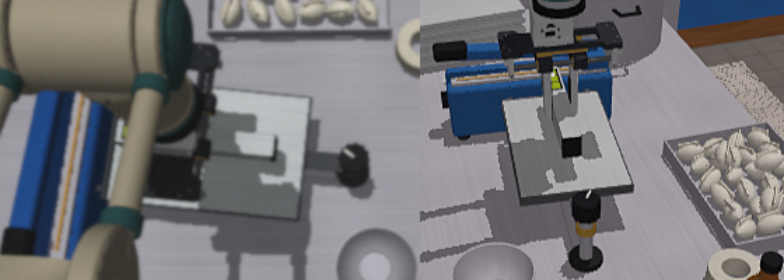

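Request:
carry_out(deltas=[[[0, 0.05, 0.1], [0, 0, 0]], [[0, 0.05, 0.15], [0, 0, 0]], [[0, 0, 0.15], [0, 0, 0]], [[0, 0, 0.1], [0, 0, 0]], [[0, 0, 0.1], [0, 0, 0]], [[0, 0, 0.05], [0, 0, 0]], [[0, 0, 0.03], [0, 0, 0]], [[0, 0, 0.02], [0, 0, 0]], [[0, 0, 0.02], [0, 0, 0]], [[0, 0, 0], [0, 0, 0]]])

```text
time_s: 15.0
ee_pos: [0.5439, 0.0665, 0.1006]
eef_rot: [0.999, -0.052, 0.001, -0.015]
ft_force: [0.5, -0.4, -1.8]
opening: 0.296
```

Request:
carry_out(deltas=[[[0, 0, 0.015], [0, 0, 0]], [[0, 0, 0.015], [0, 0, 0]], [[0, 0, 0.015], [0, 0, 0]], [[0, 0, 0.015], [0, 0, 0]], [[0, 0, 0.015], [0, 0, 0]], [[0, 0, 0.015], [0, 0, 0]], [[0, 0, 0], [0, 0, 0]], [[0, 0, 0], [0, 0, 0]], [[0, 0, 0], [0, 0, 0]], [[0, 0, 0], [0, 0, 0]]])

```text
time_s: 16.0
ee_pos: [0.5439, 0.0666, 0.097]
eef_rot: [0.999, -0.052, 0.001, -0.015]
ft_force: [0.7, 0.2, -2.5]
opening: 0.294
```

Request:
carry_out(deltas=[[[0, 0, 0.01], [0, 0, 0]], [[0, 0, 0.01], [0, 0, 0]], [[0, 0, 0.01], [0, 0, 0]], [[0, 0, 0.01], [0, 0, 0]], [[0, 0, 0.01], [0, 0, 0]], [[0, 0, 0], [0, 0, 0]], [[0, 0, 0], [0, 0, 0]], [[0, 0, 0], [0, 0, 0]], [[0, 0, 0], [0, 0, 0]], [[0, 0, 0], [0, 0, 0]]])

```text
time_s: 17.0
ee_pos: [0.5439, 0.0667, 0.0952]
eef_rot: [0.999, -0.052, 0.001, -0.015]
ft_force: [-1.0, -0.5, 0.5]
opening: 0.296
```

Request:
carry_out(deltas=[[[0, 0, 0.005], [0, 0, 0]], [[0, 0, 0], [0, 0, 0]], [[0, 0, 0], [0, 0, 0]], [[0, 0, 0], [0, 0, 0]], [[0, 0, 0], [0, 0, 0]], [[0, 0, 0], [0, 0, 0]], [[0, 0, 0], [0, 0, 0]], [[0, 0, 0], [0, 0, 0]], [[0, 0, 0], [0, 0, 0]], [[0, 0, 0], [0, 0, 0]]], jaw=-0.3)

```text
time_s: 18.0
ee_pos: [0.5439, 0.0667, 0.0948]
eef_rot: [0.999, -0.052, 0.001, -0.015]
ft_force: [-0.4, 0.4, -0.5]
opening: 0.652
```

Request:
carry_out(deltas=[[[0, 0, -0.2], [0, 0, 0]], [[0, 0, -0.4], [0, 0, 0]], [[0, 0, -0.6], [0, 0, 0]], [[0, 0, -0.6], [0, 0, 0]], [[0, 0, -0.6], [0, 0, 0]], [[0, 0, -0.6], [0, 0, 0]], [[0, 0, -0.3], [0, 0, 0]], [[0, 0, 0], [-0.2, 0, 0]], [[0, 0, 0], [0, 0, 0]], [[0, 0, 0], [0, 0, 0]]])

```text
time_s: 19.0
ee_pos: [0.543, 0.0629, 0.2263]
eef_rot: [0.999, -0.052, -0.001, -0.0]
ft_force: [0.0, 0.2, 0.4]
opening: 0.652
```

```bash
python3 - <<'E'
from h import *
s=arm.state();r=Rot.from_quat(s["eef_rot"]);R=r.as_matrix()
print(s["ee_pos"],R.round(3).tolist(),s["opening"]*94,s["ft_force"])
print("to knob, z .25",R.T@(np.array([.5235,-.1315,s["ee_pos"][2]])-s["ee_pos"]))
E
```

```text
[0.54300717 0.06294141 0.22629021] [[0.995, -0.104, -0.001], [-0.104, -0.995, 0.0], [-0.001, -0.0, -1.0]] 61.28064648193772 [0.00469086 0.16979889 0.43535838]
to knob, z .25 [ 7.78448183e-04  1.95415920e-01 -6.62947020e-05]
```

Request:
carry_out(deltas=[[[0, 0.3, 0], [0, 0, 0]], [[0, 0.6, 0], [0, 0, 0]], [[0, 0.6, 0], [0, 0, 0]], [[0, 0.6, 0], [0, 0, 0]], [[0, 0.6, 0], [0, 0, 0]], [[0, 0.6, 0], [0, 0, 0]], [[0, 0.6, 0], [0, 0, 0]], [[0, 0.6, 0], [0, 0, 0]], [[0, 0.3, 0], [0, 0, 0]], [[0, 0.09, 0], [0, 0, 0]]])

```text
time_s: 20.0
ee_pos: [0.5225, -0.1333, 0.2263]
eef_rot: [0.999, -0.053, -0.0, -0.0]
ft_force: [-0.1, 1.1, -0.7]
opening: 0.648
```

```bash
python3 - <<'E'
from h import *
print(arm.state()["ee_pos"])
b=cams.get_image("side");a=cams.get_image("top")
cv2.imwrite("pics/a3.png",a[:,:,::-1]);cv2.imwrite("pics/b3.png",b[:,:,::-1])
A=cv2.resize(a[140:300,120:360],(480,320));B=cv2.resize(b[120:280,240:400],(320,320))
cv2.imwrite("pics/c3.png",np.hstack([A,B])[:,:,::-1])
for n in("top","side"):
  for k in("vial_mid","bubble","level_mid"):
    q=cams.spot_in(n,k);print(n,k,[(np.round(e["location"],1),round(e["score"],2)) for e in q[:2]])
E
```

```text
[ 0.52252634 -0.13329734  0.22631226]
top vial_mid [(array([210.2, 222.8]), 0.83)]
top bubble []
top level_mid [(array([214.9, 223.1]), 0.79)]
side vial_mid []
side bubble [(array([440.6, 273.7]), 0.56)]
side level_mid [(array([325.3, 182.7]), 0.8)]
```

View pics/c3.png

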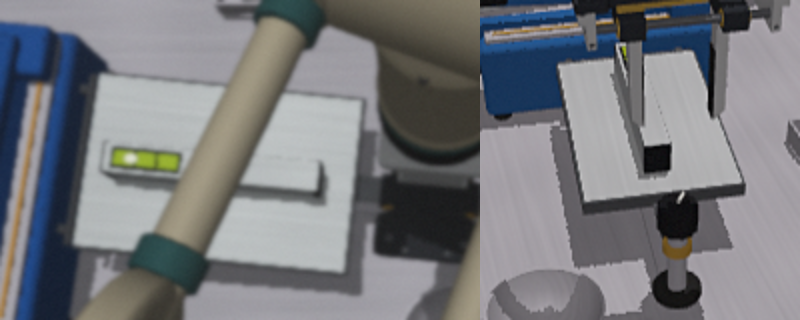

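```bash
cat > bub.py <<'E'
from h import *
def bub(a,c=(193,220),pr=True):
    # bubble offset (mm, + towards sealer): window = yellow-green blob, bubble = pale part inside it
    x0,y0=int(c[0])-40,int(c[1])-15
    w=cv2.resize(a[y0:y0+30,x0:x0+80],None,fx=8,fy=8,interpolation=cv2.INTER_CUBIC).astype(float)
    g=((w[:,:,1]-w[:,:,2])>55).astype(np.uint8)
    cnt=[q for q in cv2.findContours(g,cv2.RETR_EXTERNAL,cv2.CHAIN_APPROX_NONE)[0] if cv2.contourArea(q)>150]
    (cx,cy),(W,H),an=cv2.minAreaRect(np.vstack(cnt))
    if W<H:W,H,an=H,W,an+90
    M=cv2.getRotationMatrix2D((cx,cy),an,1);r=cv2.warpAffine(w,M,(640,240))
    b=r[int(cy-H*.2):int(cy+H*.2),int(cx-W/2):int(cx+W/2),2].mean(0) # blue: pale bubble high
    s=b-np.median(b);s[s<.4*s.max()]=0
    # keep strongest run
    n,l=cv2.connectedComponents((s>0).astype(np.uint8)[None]);l=l[0]
    k=max(range(1,n),key=lambda i:s[l==i].sum());i=np.where(l==k)[0]
    off=(W/2-(i*s[i]).sum()/s[i].sum())*60/W
    if pr:print("win px",W/8,H/8,"ang",an,"off mm",round(off,2),"bubble len mm",round(len(i)*60/W,1),b[::20].round().astype(int))
    return off,w
if __name__=="__main__":
    import sys
    bub(cv2.imread(sys.argv[1])[:,:,::-1])
E
python3 bub.py pics/a3.png
```

```text
win px 33.07130432128906 8.20361042022705 ang 5.52754020690918 off mm 13.49 bubble len mm 12.7 [ 90  47  80 186 199 114  50  50  49  45  51  50  51  56]
```

Request:
carry_out(deltas=[[[0, 0, 0.3], [0, 0, 0]], [[0, 0, 0.5], [0, 0, 0]], [[0, 0, 0.5], [0, 0, 0]], [[0, 0, 0.5], [0, 0, 0]], [[0, 0, 0.5], [0, 0, 0]], [[0, 0, 0.4], [0, 0, 0]], [[0, 0, 0.3], [0, 0, 0]], [[0, 0, 0.2], [0, 0, 0]], [[0, 0, 0], [0, 0, 0]], [[0, 0, 0], [0, 0, 0]]])

```text
time_s: 21.4
ee_pos: [0.5235, -0.1319, 0.099]
eef_rot: [0.999, -0.052, 0.0, 0.0]
ft_force: [-0.6, 0.4, -0.1]
opening: 0.648
```

Request:
carry_out(deltas=[[[0, 0, 0], [0, 0, 0]], [[0, 0, 0], [0, 0, 0]], [[0, 0, 0], [0, 0, 0]], [[0, 0, 0], [0, 0, 0]], [[0, 0, 0], [0, 0, 0]], [[0, 0, 0], [0, 0, 0]], [[0, 0, 0], [0, 0, 0]], [[0, 0, 0], [0, 0, 0]], [[0, 0, 0], [0, 0, 0]], [[0, 0, 0], [0, 0, 0]]], jaw=1, force=40)

```text
time_s: 22.4
ee_pos: [0.5252, -0.1321, 0.0994]
eef_rot: [0.999, -0.052, 0.002, 0.0]
ft_force: [5.3, 0.7, -0.4]
opening: 0.397
```

Request:
carry_out(deltas=[[[0.05, 0, 0], [0, 0, 0]], [[0, 0, 0], [0, 0, 0.7]], [[0, 0, 0], [0, 0, 0.7]], [[0, 0, 0], [0, 0, 0.7]], [[0, 0, 0], [0, 0, 0.7]], [[0, 0, 0], [0, 0, 0.7]], [[0, 0, 0], [0, 0, 0.7]], [[0, 0, 0], [0, 0, 0.7]], [[0, 0, 0], [0, 0, 0.7]], [[0, 0, 0], [0, 0, 0.7]]])

```text
time_s: 23.4
ee_pos: [0.5241, -0.1314, 0.0993]
eef_rot: [0.865, -0.503, -0.001, 0.0]
ft_force: [0.3, 2.0, 5.3]
opening: 0.392
```

Request:
carry_out(deltas=[[[0, 0, 0], [0, 0, 0]], [[0, 0, 0], [0, 0, 0]], [[0, 0, 0], [0, 0, 0]], [[0, 0, 0], [0, 0, 0]], [[0, 0, 0], [0, 0, 0]], [[0, 0, 0], [0, 0, 0]], [[0, 0, 0], [0, 0, 0]], [[0, 0, 0], [0, 0, 0]], [[0, 0, 0], [0, 0, 0]], [[0, 0, 0], [0, 0, 0]]])

```text
time_s: 24.4
ee_pos: [0.5241, -0.1314, 0.0994]
eef_rot: [0.865, -0.501, -0.001, -0.0]
ft_force: [-0.2, 0.2, 5.9]
opening: 0.402
```

```bash
python3 - <<'E'
from bub import *
s=arm.state();print(s["time_s"],s["ee_pos"],s["eef_rot"].round(3),s["ft_force"],s["torque"])
a=cams.get_image("top");cv2.imwrite("pics/a4.png",a[:,:,::-1]);bub(a)
E
```

```text
24.4 [ 0.52408666 -0.13142864  0.09939209] [ 0.865 -0.501 -0.001 -0.   ] [-0.21171869  0.17262944  5.9092822 ] [ 0.19736812  0.08578404 -0.11808843]
win px 32.71892166137695 8.116111755371094 ang 4.969740867614746 off mm 1.01 bubble len mm 12.8 [ 82  46  44  46  47 120 195 183  77  45  48  49  48  64]
```

Request:
carry_out(deltas=[[[0, 0, 0], [0, 0, 0.25]], [[0, 0, 0], [0, 0, 0.25]], [[0, 0, 0], [0, 0, 0]], [[0, 0, 0], [0, 0, 0]], [[0, 0, 0], [0, 0, 0]], [[0, 0, 0], [0, 0, 0]], [[0, 0, 0], [0, 0, 0]], [[0, 0, 0], [0, 0, 0]], [[0, 0, 0], [0, 0, 0]], [[0, 0, 0], [0, 0, 0]]])

```text
time_s: 25.45
ee_pos: [0.524, -0.1313, 0.0994]
eef_rot: [0.846, -0.533, -0.001, -0.0]
ft_force: [-0.6, 0.6, 5.1]
opening: 0.396
```

Request:
carry_out(deltas=[[[0, 0, 0], [0, 0, 0]], [[0, 0, 0], [0, 0, 0]], [[0, 0, 0], [0, 0, 0]], [[0, 0, 0], [0, 0, 0]], [[0, 0, 0], [0, 0, 0]], [[0, 0, 0], [0, 0, 0]], [[0, 0, 0], [0, 0, 0]], [[0, 0, 0], [0, 0, 0]], [[0, 0, 0], [0, 0, 0]], [[0, 0, 0], [0, 0, 0]]], jaw=-0.3)

```text
time_s: 26.45
ee_pos: [0.525, -0.132, 0.0988]
eef_rot: [0.846, -0.533, 0.0, -0.0]
ft_force: [0.6, -0.2, -0.8]
opening: 0.653
```

```bash
python3 - <<'E'
from bub import *
s=arm.state();print(s["time_s"],s["ee_pos"],s["eef_rot"].round(3),s["opening"])
a=cams.get_image("top");cv2.imwrite("pics/a5.png",a[:,:,::-1]);o,w=bub(a)
cv2.imwrite("pics/c5.png",np.vstack([w[:,:,::-1].clip(0,255),cv2.resize(a[170:280,140:360],(640,320))[:,:,::-1]]))
E
```

```text
26.45 [ 0.52504251 -0.13198373  0.0987514 ] [ 0.846 -0.533  0.    -0.   ] 0.6527183119902326
win px 32.72041702270508 8.135170936584473 ang 4.9430108070373535 off mm 0.08 bubble len mm 12.8 [ 88  45  46  46  45  94 187 192 101  43  48  49  49  61][ WARN:0@0.509] global loadsave.cpp:1063 imwrite_ Unsupported depth image for selected encoder is fallbacked to CV_8U.
```

View pics/c5.png

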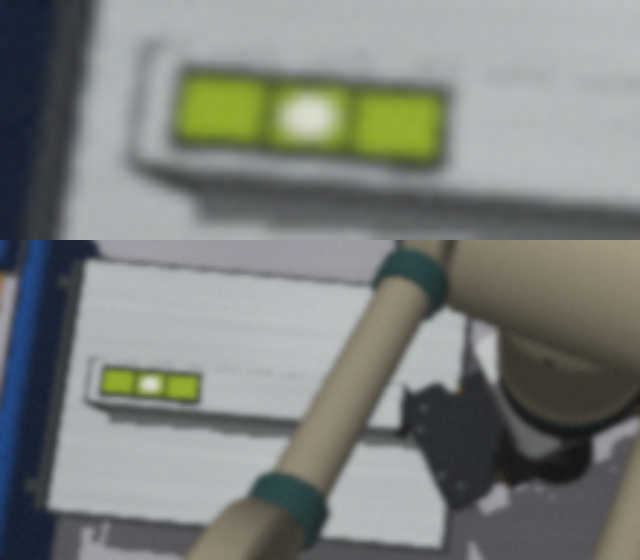

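The picture shows the bubble midway between the lines: bubble at column 308, lines at about 268 and 352. Next I'll locate the level's middle, retreat and go there to press.

Request:
carry_out(deltas=[[[0, 0, -0.2], [0, 0, 0]], [[0, 0, -0.4], [0, 0, 0]], [[0, 0, -0.6], [0, 0, 0]], [[0, 0, -0.6], [0, 0, 0]], [[0, 0, -0.6], [0, 0, 0]], [[0, 0, -0.3], [0, 0, 0]], [[0, 0, -0.1], [0, 0, 0]], [[0, 0, 0], [0, 0, 0]], [[0, 0, 0], [0, 0, 0]], [[0, 0, 0], [0, 0, 0]]])

```text
time_s: 27.5
ee_pos: [0.5243, -0.1317, 0.2095]
eef_rot: [0.846, -0.533, -0.001, 0.0]
ft_force: [-0.3, -0.4, -0.1]
opening: 0.646
```

Request:
carry_out(deltas=[[[0, 0, 0], [0, 0, -0.68]], [[0, 0, 0], [0, 0, -0.68]], [[0, 0, 0], [0, 0, -0.68]], [[0, 0, 0], [0, 0, -0.68]], [[0, 0, 0], [0, 0, -0.68]], [[0, 0, 0], [0, 0, -0.68]], [[0, 0, 0], [0, 0, -0.68]], [[0, 0, 0], [0, 0, -0.68]], [[0, 0, 0], [0, 0, -0.68]], [[0, 0, 0], [0, 0, -0.68]]], jaw=1, force=10)

```text
time_s: 28.5
ee_pos: [0.5246, -0.1318, 0.2097]
eef_rot: [0.999, -0.05, -0.001, -0.0]
ft_force: [0.4, -0.4, -0.4]
opening: 0.006
```

```bash
python3 - <<'E'
from bub import *
a=cams.get_image("top");cv2.imwrite("pics/a6.png",a[:,:,::-1]);bub(a)
g=(a[:,:,1].astype(int)-a[:,:,2]>55);g[:, :150]=0;g[:,250:]=0;g[:170]=0;g[280:]=0
ys,xs=np.where(g);c=(xs.min()+xs.max())/2,(ys.min()+ys.max())/2
V=ray("top",c,.13);d=np.array([np.cos(1.464),np.sin(1.464),0]);L=V-.06*d
s=arm.state();R=Rot.from_quat(s["eef_rot"]).as_matrix()
print(c,V,"level mid",L,s["ee_pos"],R.round(3).tolist())
print("expected window ends px",proj("top",[V+.03*d,V-.03*d]),"level ends",proj("top",[L+.1*d,L-.1*d]))
print("in stand axes",Rot.from_euler('z',.107).as_matrix()@(L-[.5445,.066,.13]))
print("go",R.T@(L-s["ee_pos"]))
E
```

```text
win px 32.7267951965332 8.219671249389648 ang 5.024075031280518 off mm 0.07 bubble len mm 12.8 [ 91  46  44  46  45  95 188 194 103  45  48  49  46  61]
(np.float64(191.0), np.float64(219.5)) [0.5494488  0.12877986 0.13      ] level mid [0.54305319 0.0691217  0.13      ] [ 0.52452061 -0.13180039  0.20973073] [[0.995, -0.098, -0.002], [-0.098, -0.995, 0.001], [-0.002, -0.001, -1.0]]
expected window ends px [[174.93488452 217.94707422]
 [207.0967397  221.05598272]] level ends [[169.58685752 217.43011006]
 [277.21700157 227.83412026]]
in stand axes [-0.00177192  0.00294933  0.        ]
go [-0.00100181 -0.20172485  0.0798512 ]
```

Request:
carry_out(deltas=[[[0, -0.24, 0], [0, 0, 0]], [[0, -0.6, 0], [0, 0, 0]], [[0, -0.6, 0], [0, 0, 0]], [[0, -0.6, 0], [0, 0, 0]], [[0, -0.6, 0], [0, 0, 0]], [[0, -0.6, 0], [0, 0, 0]], [[0, -0.6, 0], [0, 0, 0]], [[0, -0.6, 0], [0, 0, 0]], [[0, -0.4, 0], [0, 0, 0]], [[0, -0.2, 0], [0, 0, 0]]])

```text
time_s: 29.55
ee_pos: [0.5459, 0.0701, 0.2105]
eef_rot: [0.999, -0.052, -0.0, -0.0]
ft_force: [-0.4, 0.1, -0.4]
opening: 0.006
```

Request:
carry_out(deltas=[[[0, 0, 0.2], [0, 0, 0]], [[0, 0, 0.4], [0, 0, 0]], [[0, 0, 0.4], [0, 0, 0]], [[0, 0, 0.3], [0, 0, 0]], [[0, 0, 0.2], [0, 0, 0]], [[0, 0, 0.15], [0, 0, 0]], [[0, 0, 0.1], [0, 0, 0]], [[0, 0, 0], [0, 0, 0]], [[0, 0, 0], [0, 0, 0]], [[0, 0, 0], [0, 0, 0]]])

```text
time_s: 30.55
ee_pos: [0.5465, 0.0686, 0.1413]
eef_rot: [0.999, -0.052, 0.001, -0.0]
ft_force: [-0.8, -0.2, 0.4]
opening: 0.007
```

Request:
carry_out(deltas=[[[0, 0, 0.02], [0, 0, 0]], [[0, 0, 0.02], [0, 0, 0]], [[0, 0, 0.02], [0, 0, 0]], [[0, 0, 0.02], [0, 0, 0]], [[0, 0, 0.02], [0, 0, 0]], [[0, 0, 0.02], [0, 0, 0]], [[0, 0, 0], [0, 0, 0]], [[0, 0, 0], [0, 0, 0]], [[0, 0, 0], [0, 0, 0]], [[0, 0, 0], [0, 0, 0]]])

```text
time_s: 31.55
ee_pos: [0.5461, 0.0685, 0.136]
eef_rot: [0.999, -0.052, 0.0, -0.0]
ft_force: [0.1, -0.7, 0.3]
opening: 0.008
```

Request:
carry_out(deltas=[[[-0.06, 0, 0.02], [0, 0, 0]], [[0, 0, 0.02], [0, 0, 0]], [[0, 0, 0.02], [0, 0, 0]], [[0, 0, 0.02], [0, 0, 0]], [[0, 0, 0.02], [0, 0, 0]], [[0, 0, 0], [0, 0, 0]], [[0, 0, 0], [0, 0, 0]], [[0, 0, 0], [0, 0, 0]], [[0, 0, 0], [0, 0, 0]], [[0, 0, 0], [0, 0, 0]]])

```text
time_s: 32.55
ee_pos: [0.5437, 0.0688, 0.132]
eef_rot: [0.999, -0.052, 0.0, -0.0]
ft_force: [-0.7, -0.1, -0.4]
opening: 0.003
```

Request:
carry_out(deltas=[[[0, 0, 0.01], [0, 0, 0]], [[0, 0, 0.01], [0, 0, 0]], [[0, 0, 0.01], [0, 0, 0]], [[0, 0, 0], [0, 0, 0]], [[0, 0, 0], [0, 0, 0]], [[0, 0, 0], [0, 0, 0]], [[0, 0, 0], [0, 0, 0]], [[0, 0, 0], [0, 0, 0]], [[0, 0, 0], [0, 0, 0]], [[0, 0, 0], [0, 0, 0]]])

```text
time_s: 33.55
ee_pos: [0.5437, 0.0688, 0.1308]
eef_rot: [0.999, -0.052, 0.0, -0.0]
ft_force: [-1.0, -0.4, 0.5]
opening: 0.004
```

Request:
carry_out(deltas=[[[0, 0, 0.01], [0, 0, 0]], [[0, 0, 0.01], [0, 0, 0]], [[0, 0, 0.01], [0, 0, 0]], [[0, 0, 0], [0, 0, 0]], [[0, 0, 0], [0, 0, 0]], [[0, 0, 0], [0, 0, 0]], [[0, 0, 0], [0, 0, 0]], [[0, 0, 0], [0, 0, 0]], [[0, 0, 0], [0, 0, 0]], [[0, 0, 0], [0, 0, 0]]])

```text
time_s: 34.55
ee_pos: [0.5437, 0.0688, 0.1302]
eef_rot: [0.999, -0.052, 0.0, -0.0]
ft_force: [-1.3, -0.2, 6.0]
opening: 0.003
```

Request:
carry_out(deltas=[[[0, 0, 0.005], [0, 0, 0]], [[0, 0, 0.005], [0, 0, 0]], [[0, 0, 0], [0, 0, 0]], [[0, 0, 0], [0, 0, 0]], [[0, 0, 0], [0, 0, 0]], [[0, 0, 0], [0, 0, 0]], [[0, 0, 0], [0, 0, 0]], [[0, 0, 0], [0, 0, 0]], [[0, 0, 0], [0, 0, 0]], [[0, 0, 0], [0, 0, 0]]])

```text
time_s: 35.55
ee_pos: [0.5438, 0.0688, 0.1302]
eef_rot: [0.999, -0.052, 0.0, -0.0]
ft_force: [-1.0, 0.3, 6.9]
opening: 0.01
```

```bash
python3 - <<'E'
from bub import *
a=cams.get_image("top");b=cams.get_image("side")
A=cv2.resize(a[170:270,140:300],(640,400))
B=cv2.resize(b[130:200,280:360],(160*4//4*2,280))
B=cv2.copyMakeBorder(B,0,120,0,0,cv2.BORDER_CONSTANT)
cv2.imwrite("pics/c7.png",cv2.resize(np.hstack([A,B]),None,fx=.8,fy=.8)[:,:,::-1])
s=arm.state();print(s["time_s"],s["ft_force"],s["ee_pos"])
try:bub(a)
except Exception as e:print("hidden",e)
E
```

```text
35.65 [-2.43953785 -0.21980045  7.81302253] [0.54374786 0.06875569 0.13020178]
hidden need at least one array to concatenate
```

View pics/c7.png

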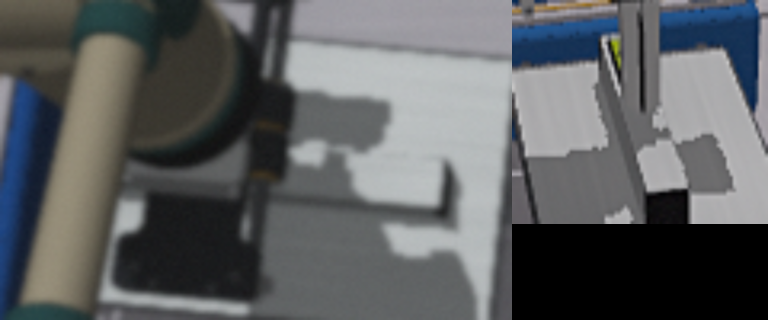

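Request:
carry_out(deltas=[[[0, 0, 0.01], [0, 0, 0]], [[0, 0, 0], [0, 0, 0]], [[0, 0, 0], [0, 0, 0]], [[0, 0, 0], [0, 0, 0]], [[0, 0, 0], [0, 0, 0]], [[0, 0, 0], [0, 0, 0]], [[0, 0, 0], [0, 0, 0]], [[0, 0, 0], [0, 0, 0]], [[0, 0, 0], [0, 0, 0]], [[0, 0, 0], [0, 0, 0]]])

```text
time_s: 36.65
ee_pos: [0.5437, 0.0688, 0.1302]
eef_rot: [0.999, -0.052, 0.001, -0.0]
ft_force: [-2.7, -0.6, 9.4]
opening: -0.0
```

```bash
python3 - <<'E'
from bub import *
f=[];
for i in range(6):
    b=cams.get_image("side");s=arm.state();f.append(s["ft_force"][2])
print(s["time_s"],np.round(f,1),s["ee_pos"])
# shelf foot-edge / cap motion between the free level (b3 was before levelling -> use only drift) 
E
```

```text
36.95 [ 8.7 10.2  9.9  9.2  9.   9.2] [0.54377661 0.06876571 0.13019898]
```

```bash
python3 -c "
from station import arm
print(arm.job_done())"
```

```text
the job is handed in; nothing more can be done
None
```

I stood the level on the middle of the shelf with its vial end towards the sealer and let go of it. I then turned the knob about 1 rad clockwise, and handed the job in at about 37 s while still pressing on the level.

- **Level position:** about 2 mm across and 3 mm along from the shelf's middle, measured in the top camera.
- **Bubble:** 13.5 mm off before turning. Measured twice after the knob was let go, with nothing touching the level, it was 0.1 mm off.
- **Press:** about 9.4 N (8.7 to 10.2 N over six readings).

**Not confirmed while pressing:** the gripper and arm hid the vial from both cameras, so I could not read the bubble during the press. I relied on the tool height instead. It stayed at 0.1302 m as the force rose from 6 to 9.4 N, so the shelf did not sag measurably.

**Measurements that disagreed:** the first outline fits gave unreliable shelf tilts (0.062 rad with both cameras, −0.045 rad with the top one alone). I ignored them and used the bubble.

I kept the arm clear of the other things on the table, but did not measure their positions again at the end.

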